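# Kit the power-supply parts into the carrier

### The arm

A 7-joint arm with a two-finger parallel gripper is mounted at the origin on the work surface. World frame = base frame: x ahead of the robot, y to its left, z up, the work surface at z = 0. Lengths are in mm, angles in rad, forces in N, time in s.
With the tool pointing down it reaches from about 400 to 850 mm from the base axis. Payload 6.9 kg.
Tool frame: the origin (TCP) lies midway between the tips of the shut fingers; the grasp point (between the pads) lies robot.grip_depth behind it (robot.grip_depth is the distance from the TCP to the grasp point, in mm); z points along the fingers, y is the line along which they close (so a half turn about z gives the same grasp; the last joint's range is limited). The gripper opens to 85 mm and grips with 20 to 120 N. Pads are 22 mm wide; open, the fingers measure 114 mm over their backs; the gripper's body (76 mm by 85 mm) begins 54 mm behind the grasp point. The pads swing forward as they close: fully open they stand 13 mm farther back than shut.
Start: joints at [-1.077, 0.507, -0.238, 1.5, 0.126, 1.149, -0.155], TCP at [236.363, 578.571, 231.275] pointing down, gripper open.
Joint ranges: [-3.08, 3.08], [-0.24, 2.05], [-1.43, 1.35], [0, 2.5], [-1.52, 4.66], [0.17, 1.96], [-2.89, 2.89]. Speed limits (rad/s): [2.39, 2.39, 3.14, 3.14, 3.14, 3.14, 3.14].

### API

Orientations are given as a unit quaternion [x, y, z, w].
In Python, from plant import robot, read_camera, camera_info, hand_in, spotter gives the robot as it stands. The module is installed in compiled form; this text tells all that it offers.
- The arm moves only by the tool jog_arm, never from a script. Its argument "commands" is a list of rows, each an object of numbers: "grip": the closure, from 0 (fully open) to 1 (shut); "tx", "ty", "tz": the shift along the world's x, y, z each as a share of 20 cm, from -1 to 1; "yaw": the turn about the world's z as a share of 180 degrees, from -1 to 1. In form: [{"grip": .., "tx": .., "ty": .., "tz": .., "yaw": ..}, ...]. A call has 1 to 8 rows; each row shifts and turns the commanded pose from where the row before left it; what a row does not reach is not made up. A row lasts 1/8 s, in which the tool goes at most 62.5 mm and 10.7 degrees, less where a joint would pass 70% of its speed; a pose out of reach is approached as far as the arm can. A call with a number of a shift or a turn outside -1 to 1 is refused whole. A call with a gripper value outside its range is refused whole. The fingers move at their own pace and stop on an object; "grip_force" is the grip in N (left out, the last holds). Time passes only in rows, so rows that do not move let the fingers close. It gives the time, the measured TCP pose, the force, the opening and the grip force at its end, in the units of the state.
- robot.sense(): the state, without advancing time (a new reading comes with each control period).
- read_camera(name): name is "scene" or "top" or "wrist"; returns (picture, depth): 400x640x3 uint8, red, green, blue; 400x640 float32, mm along the optical axis (not along the pixel's ray), 0 where there is no reading.
- camera_info(name): a dict with "vertical_fov" (degrees; the focal length in pixels is half the picture's height over the tangent of half this angle, whatever the lens; pixels are square), "cx", "cy" (the principal point, pixels), "k1" (the pictures are not rectified: a ray, as slopes to the right and down, at radius r is drawn at 1 + k1 r^2 times it, then the intrinsics apply), "R" (3x3) and "t" (3): a world point X has camera coordinates R X + t; the wrist camera has in their place "T_tool_cam" (4x4, takes a point from camera to tool coordinates, whose origin is the TCP and whose axes are the flange's). Camera axes: x right, y down, z forward; pixel columns grow to the right and rows downward; lengths in mm; the calibration is good to about 2 mm. A picture is of the moment at which its call begins: read the wrist's pose just before it. camera_info takes no time and is no camera call.
- hand_in(): hands the job in; it is judged then, once.
Trained networks look in the newest picture that a camera, given by its name, has taken for a name from the list of things; names that differ only in an ending like _2 or _b are one class to them, and where a whole thing is asked for, a point or a joint stands for the part that bears it (a point fixed in the world has none). Each returns a list of dicts, best first, with "p" (0 to 1); they miss things now and then, are a little off and sometimes report something else, mostly with a low value. They report only what shows in the picture. A call takes as long as a camera call. They do not tell look-alikes from the thing itself.
- spotter.boxes_of(camera, query): "point" ([column, row] in pixels, amid what is visible of it).
- spotter.masks_of(camera, query): "region" (400x640 bool, what is visible of it) and "point" ([column, row] in pixels, amid what is visible of it).
The state is a dict: "time_s": time; "joint_pos": joint angles; "joint_vel": joint speeds; "effort": joint torques, N m; "tool_pos": TCP position; "eef_rot": TCP orientation; "wrist_force": force on the tool from outside, world axes, zero at the start; "torque": the same for the moment, N m; "finger_gap": finger opening in mm; "grip_force": force on a finger pad.
Only numpy, scipy, OpenCV 4.12 (cv2) and the standard library are available. Lean on these libraries where they do the work, as an engineer would, in place of code of your own. Each camera call takes 0.05 s, during which the arm holds its last target. There are 200 camera calls.

### The job

Pack the power-supply kit into the blue parts carrier: stand the larger capacitor in the round cup, lay the longer heatsink in the oblong tray with its fins up, put the transformer upright in the square tray, and slip the ring choke over the post so that it lies flat on its plate. Each part must sit fully down in its own place, let go and at rest. Leave the slim capacitor and the short heatsink standing where they are on the bench.

Things in the scene. Friction and masses are not known exactly. Their poses are not given: they have to be found in the camera images.
- big_capacitor: The larger of two upright electrolytic capacitors: black can, bare aluminium top with a cross, 35 mm diameter, 45 mm high, about 60 g. Stands loose on the bench. Origin: centre of its underside, z up.
- long_heatsink: The longer of two finned aluminium heatsinks: 60 mm long (x), 24 mm wide (y), 30 mm high, flat base down and five fins up that run along x; about 80 g. Its sides can be squeezed across y. Stands loose on the bench. Origin: centre of its underside, z up.
- transformer: Small mains transformer: dark steel laminated core 44 mm long (x), 24 mm wide (y), 38 mm high, with a tan winding 28 mm (x) by 40 mm (y) bulging from both of its broad faces from 6 to 32 mm height; about 250 g. The core's two end faces (across x) are flat, for gripping. Stands loose on the bench. Origin: centre of its underside, z up.
- ring_choke: Ring-shaped choke (toroid) wound with copper wire, lying flat: 56 mm outer diameter, central hole 30 mm diameter (about 27 mm inside the wire), 20 mm high, about 100 g. Stands loose on the bench. Origin: centre of its underside, z up.
- slim_capacitor: Look-alike that is not wanted: the slimmer upright capacitor, black can with aluminium top, 22 mm diameter, 45 mm high. Stands loose on the bench. Origin: centre of its underside, z up.
- short_heatsink: Look-alike that is not wanted: the shorter finned heatsink, 36 mm long (x), 24 mm wide (y), 30 mm high, five fins up. Stands loose on the bench. Origin: centre of its underside, z up.
- round_cup: Round open cup, 64 mm outer and 58 mm inner diameter, 15 mm high, inner floor 3 mm above its origin. Fixed grey insert, one of four in a row (along their y, 85 mm apart, any order) in a fixed low blue carrier, 104 x 356 mm, rim 8 mm above the bench. Origin: centre of its underside, 4 mm above the bench; z up.
- oblong_tray: Narrow oblong open tray, outside 82 mm (x) by 46 mm (y), inside 76 by 40 mm, walls 13 mm high, inner floor 3 mm above its origin; its long side (x) lies across the row. Fixed grey insert, one of four in a row (along their y, 85 mm apart, any order) in a fixed low blue carrier, 104 x 356 mm, rim 8 mm above the bench. Origin: centre of its underside, 4 mm above the bench; z up.
- square_tray: Square open tray, outside 70 mm, inside 64 mm, walls 15 mm high, inner floor 3 mm above its origin. Fixed grey insert, one of four in a row (along their y, 85 mm apart, any order) in a fixed low blue carrier, 104 x 356 mm, rim 8 mm above the bench. Origin: centre of its underside, 4 mm above the bench; z up.
- post_plate: Square plate 66 x 66 x 3 mm with one upright centre post, 14 mm diameter with a tapered tip that ends 30 mm above the origin; a ring laid on it rests 3 mm above the origin. Fixed grey insert, one of four in a row (along their y, 85 mm apart, any order) in a fixed low blue carrier, 104 x 356 mm, rim 8 mm above the bench. Origin: centre of its underside, 4 mm above the bench; z up.
There are look-alikes about, which are no part of the job. What is shaped like the long_heatsink but brown or green is not meant. What is shaped like the square_tray but yellow is not meant.

How it is judged (in metres and radians):
At the end, for the whole second after the job is handed in: Big capacitor in cup (centre within 13.5 mm), long heatsink in oblong tray (15 mm, 0.35 rad), transformer in square tray (22 mm), choke on post (10.5 mm); each within 4 mm of the floor, upright within 0.12 rad, released, at rest. Both look-alikes upright within 20 mm of their start (horizontal distance between big_capacitor and round_cup below 0.0135 m and z of big_capacitor in the frame of round_cup between -0.001 and 0.007 m and angle between each of big_capacitor, long_heatsink, transformer, ring_choke, slim_capacitor, short_heatsink's own z axis and vertical below 0.12 rad and linear speed of each of big_capacitor, long_heatsink, transformer, ring_choke, slim_capacitor, short_heatsink below 0.02 m/s and angular speed of each of big_capacitor, long_heatsink, transformer, ring_choke below 0.3 rad/s and horizontal distance between long_heatsink and oblong_tray below 0.015 m and z of long_heatsink in the frame of oblong_tray between -0.001 and 0.007 m and horizontal distance between transformer and square_tray below 0.022 m and z of transformer in the frame of square_tray between -0.001 and 0.007 m and horizontal distance between ring_choke and post_plate below 0.0105 m and z of ring_choke in the frame of post_plate between -0.001 and 0.007 m and angle between the x axis of long_heatsink and the x axis of oblong_tray, either way round below 0.35 rad and distance of each of slim_capacitor, short_heatsink from where it was at the start of the episode below 0.02 m); the robot touches nothing.
It fails at once if slim capacitor moved more than 20 mm or tipped (distance of slim_capacitor from where it was at the start of the episode above 0.02 m or angle between slim_capacitor's own z axis and vertical above 0.3 rad).
It fails at once if short heatsink moved more than 20 mm or tipped (distance of short_heatsink from where it was at the start of the episode above 0.02 m or angle between short_heatsink's own z axis and vertical above 0.3 rad).
It also fails if it takes over 88 s, if anything falls off the work surface, if the arm or the gripper's body presses on something with over 40 N, if the wrist force passes 120 N, or if a joint passes its speed limit or range.

## Working session

There is one attempt and no reset: what is moved stays moved. The work goes in short steps, Python scripts to look and compute and a tool call to move; the robot and the scene stay as the last step left them, time stands still between calls to the robot, and variables do not carry over. Pictures are saved under pics/ and viewed, at most 14 in all, crops included, and the job is handed in when it is done.

Besides the shell and the picture viewer there is one more tool, called after "Call:" as a command line: name --argument value ..., lists and objects as JSON in quotes. jog_arm: Moves the arm, as the interface text tells. Shift numbers are shares of 20 cm and turn numbers shares of 180 degrees, none past 1 either way. Its arguments: {"type":"object","properties":{"commands":{"type":"array","items":{"type":"object","properties":{"grip":{"type":"number"},"tx":{"type":"number"},"ty":{"type":"number"},"tz":{"type":"number"},"yaw":{"type":"number"}}}},"grip_force":{"type":"number"}},"required":["commands"]}

```bash
mkdir -p pics
cat > h.py <<'E'
import numpy as np, cv2
from plant import robot, read_camera, camera_info, hand_in, spotter
from scipy.spatial.transform import Rotation as Rn
def K(i):
    f=200/np.tan(np.radians(i["vertical_fov"])/2)
    return np.array([[f,0,i["cx"]],[0,f,i["cy"]],[0,0,1.]])
def cam(name,s=None):
    "K,dist,cam->world R,t"
    i=camera_info(name); k=K(i); d=np.array([i["k1"],0,0,0.])
    if "R" in i:
        R=np.array(i["R"]); t=np.array(i["t"]); return k,d,R.T,-R.T@t
    T=np.array(i["T_tool_cam"]); s=s or robot.sense()
    Rt=Rn.from_quat(s["eef_rot"]).as_matrix()
    return k,d,Rt@T[:3,:3],Rt@T[:3,3]+np.array(s["tool_pos"])
def rays(c,uv):
    p=cv2.undistortPoints(np.array(uv,float).reshape(-1,1,2),c[0],c[1]).reshape(-1,2)
    return np.c_[p,np.ones(len(p))]@c[2].T
def at_z(c,uv,z):
    r=rays(c,uv); return c[3]+r*((z-c[3][2])/r[:,2])[:,None]
def cloud(c,dep,mask):
    v,u=np.nonzero(mask&(dep>0)); return c[3]+rays(c,np.c_[u,v])*dep[v,u][:,None]
def save(n,im): cv2.imwrite("pics/"+n,im[:,:,::-1])
E
python3 - <<'E'
from h import *
s=robot.sense(); print(s, robot.grip_depth)
for n in("top","scene","wrist"):
    s=robot.sense();im,d=read_camera(n); save(n+"0.png",im); np.savez("pics/"+n+"0.npz",im=im,d=d); c=cam(n,s); print(n,c[3].round(0),c[2][:,2].round(2),(d>0).mean())
    if n!="wrist":
      for q in "big_capacitor long_heatsink transformer ring_choke slim_capacitor short_heatsink round_cup oblong_tray square_tray post_plate".split():
        for r in spotter.masks_of(n,q)[:4]:
            P=cloud(c,d,r["region"]); 
            print(q,round(r["p"],2),np.round(r["point"]),r["region"].sum(), np.median(P,0).round(0) if len(P) else 0, np.percentile(P[:,2],[2,98]).round(0) if len(P) else 0)
E
```

```text
{'time_s': 0.0, 'joint_pos': array([-1.07752083,  0.5083229 , -0.23751196,  1.50113694,  0.12573891,
        1.14890521, -0.15477579]), 'joint_vel': array([ 2.53937222e-03,  1.16457531e-04, -2.04520605e-03, -1.59472939e-03,
        1.39156674e-03, -7.76337652e-05,  1.73042087e-03]), 'effort': array([-1.79703379e-04, -6.20604014e+01, -2.18684122e+00, -2.49663877e+01,
        1.26773369e-02,  1.20253349e-02, -1.06354094e-05]), 'tool_pos': array([236.23123197, 578.09065297, 230.43710067]), 'eef_rot': array([ 1.92652233e-01,  9.81266694e-01, -8.79709714e-04, -1.33116711e-04]), 'wrist_force': array([-0.40438091,  0.55674634, -0.11863212]), 'torque': array([ 0.01347824,  0.04295167, -0.03675234]), 'grip_force': 0.0, 'finger_gap': 85.48049285786058} 18.700000000000003
top [ 376.   11. 1161.] [ 0.11 -0.   -0.99] 0.9959609375
big_capacitor 0.68 [458. 229.] 256 [ 436. -300.   43.] [-2. 48.]
long_heatsink 0.89 [237. 258.] 294 [372. 216.  24.] [ 1. 34.]
long_heatsink 0.7 [241. 180.] 311 [554. 212.  24.] [ 4. 32.]
transformer 0.8 [410. 224.] 300 [ 442. -192.   34.] [-2. 41.]
ring_choke 0.7 [186. 
[... 1042 characters left out ...]
.] 454 [ 452. -197.   34.] [-0. 40.]
transformer 0.7 [337. 244.] 665 [614.  12.   8.] [ 4. 21.]
ring_choke 0.89 [435. 174.] 354 [546. 330.  19.] [ 3. 23.]
ring_choke 0.27 [368. 172.] 390 [473. 177.  26.] [ 1. 32.]
slim_capacitor 0.66 [273. 204.] 145 [450. -72.  35.] [ 4. 47.]
short_heatsink 0.69 [320. 179.] 250 [443.  57.  26.] [ 0. 32.]
round_cup 0.83 [337. 246.] 643 [614.  12.   8.] [ 4. 21.]
oblong_tray 0.71 [368. 232.] 722 [610.  95.   8.] [ 4. 19.]
square_tray 0.83 [307. 262.] 1087 [622. -74.   8.] [ 4. 20.]
square_tray 0.58 [234. 184.] 759 [ 339. -118.    4.] [-1. 16.]
post_plate 0.96 [272. 288.] 914 [ 631. -161.    7.] [ 4. 30.]
wrist [165. 608. 374.] [ 0.28 -0.11 -0.95] 0.99599609375
```

Run:
```python
import cv2
a=cv2.imread("pics/top0.png")[120:300,150:490]; cv2.imwrite("pics/t0c.png",cv2.resize(a,None,fx=2.35,fy=2.35,interpolation=2))
a=cv2.imread("pics/scene0.png")[110:330,140:480]; cv2.imwrite("pics/s0c.png",cv2.resize(a,None,fx=2.35,fy=2.35,interpolation=2))
```

```text
(no output)
```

View pics/t0c.png

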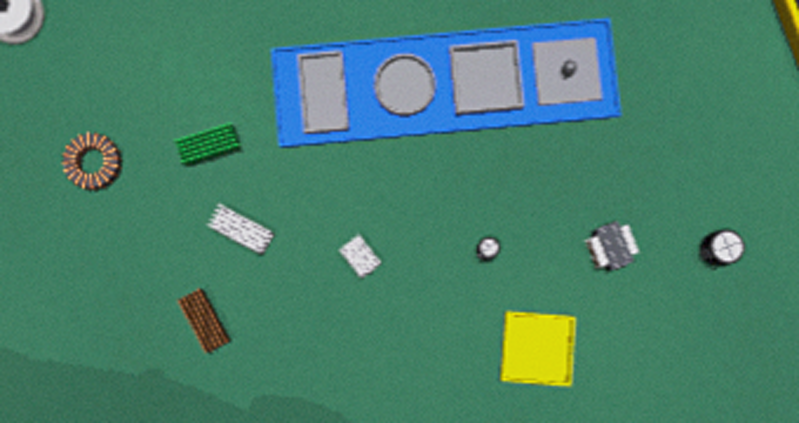

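View pics/s0c.png

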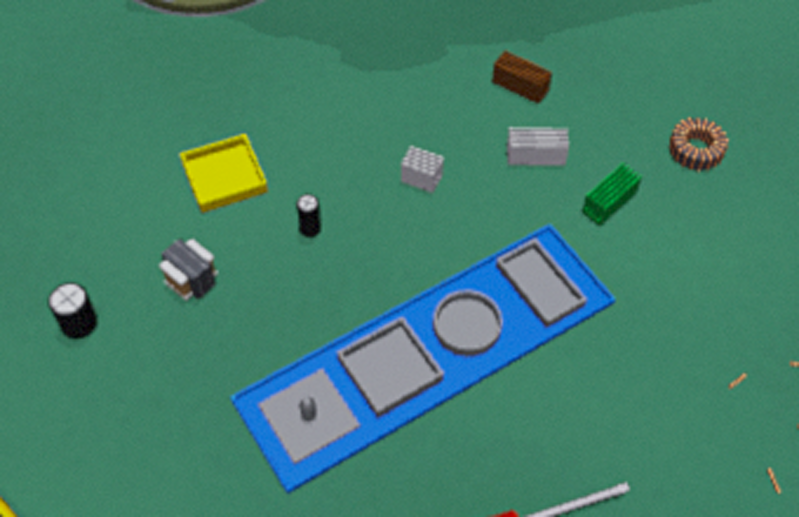

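The top view shows the four inserts at crop columns 325 (oblong), 405 (cup), 487 (square) and 568 (post). The silver long heatsink is at (241,230), the short one at (360,255), the slim cap at (488,248), the transformer at (612,246), the big cap at (722,247) and the choke at (92,160). The scene view agrees. Brown, green and yellow are decoys.

```bash
cat > m.py <<'E'
from h import *
D={n:np.load(f"pics/{n}0.npz") for n in("top","scene")}
C={n:cloud(cam(n),D[n]["d"],np.ones((400,640),bool)) for n in D}
def rect(P):
    (x,y),(w,h),a=cv2.minAreaRect(P[:,:2].astype(np.float32))
    if w<h: w,h,a=h,w,a+90
    return np.round([x,y,w,h,(a+90)%180-90],1)
for q,x,y,z0,r in [("bigcap",442,-303,38,35),("longhs",474,176,20,45),("trafo",447,-194,34,40),("choke",542,332,12,45),("slim",445,-70,38,25),("short",439,58,20,35),("cupwall",614,11,13,40),("oblwall",609,96,11,50),("sqwall",621,-75,14,50),("post",629,-159,14,25)]:
    for n,P in C.items():
        m=(np.hypot(P[:,0]-x,P[:,1]-y)<r)&(P[:,2]>z0)&(P[:,2]<60); p=P[m]
        print(q,n,m.sum(),"mean",p.mean(0).round(1),"ztop",np.percentile(p[:,2],90).round(1),"rect",rect(p))
for n in D:
    im=D[n]["im"].astype(int).reshape(-1,3); ok=D[n]["d"].ravel()>0
    m=((im[:,2]>150)&(im[:,0]<90)&(im[:,1]<160))[ok]; p=C[n][m]; p=p[np.hypot(p[:,0]-618,p[:,1]+30)<230]
    print("carrier",n,rect(p),np.median(p[:,2]).round(1))
    m=(np.abs(C[n][:,0]-520)<20)&(np.abs(C[n][:,1])<100); print("bench z",np.median(C[n][m,2]).round(1))
E
python3 m.py
```

```text
bigcap top 177 mean [ 437.6 -304.7   43.8] ztop 46.4 rect [ 437.7 -305.6   35.    32.8  -67.1]
bigcap scene 208 mean [ 441.5 -306.7   44.4] ztop 46.7 rect [ 440.4 -306.2   34.6   33.8   42. ]
longhs top 111 mean [466.4 180.   29. ] ztop 31.9 rect [466.7 180.5  60.4  23.9  61.2]
longhs scene 254 mean [470.5 178.9  27.9] ztop 31.3 rect [468.6 180.4  59.3  29.   59.7]
trafo top 172 mean [ 442.1 -194.8   36.8] ztop 39.4 rect [ 441.5 -195.2   42.9   36.2   20.6]
trafo scene 216 mean [ 444.3 -195.8   37.2] ztop 39.4 rect [ 443.6 -196.5   46.9   38.9   22.4]
choke top 342 mean [539.6 334.2  19.5] ztop 22.4 rect [539.5 334.3  56.9  54.9  77.8]
choke scene 301 mean [544.2 331.4  19.3] ztop 22.3 rect [543.1 332.   56.8  56.1  10.6]
slim top 68 mean [441.1 -69.7  44.2] ztop 46.9 rect [441.5 -69.7  18.9  18.9  -1.2]
slim scene 70 mean [445.4 -70.8  44.3] ztop 47.1 rect [444.  -70.5  21.2  18.9  13.2]
short top 65 mean [436.8  59.9  29.2] ztop 32.3 rect [436.9  59.3  34.8  24.1  39.5]
short scene 166 mean [440.7  58.8  27.5] ztop 30.9 rect [439.1  59.9  35.8  29.4  35.3]
cupwall top 112 mean [613.1   8.7  17.5] ztop 20.2 rect [613.1   9.8  62.8  60.6  -0.9]
cupwall scene 163 mean [617.   10.6  17.7] ztop 20.4 rect [616.2   9.9  63.5  62.4 -41.6]
oblwall top 147 mean [607.4  95.5  15.6] ztop 19.0 rect [611.3  95.7  90.5  46.1   4.3]
oblwall scene 229 mean [611.8  94.9  15.8] ztop 18.6 rect [609.7  94.9  83.9  49.5   5. ]
sqwall top 154 mean [619.5 -74.8  17.8] ztop 20.6 rect [619.7 -74.2  70.7  70.    4.2]
sqwall scene 257 mean [622.5 -74.8  18. ] ztop 20.5 rect [621.9 -74.2  72.3  71.7   4.5]
post top 31 mean [ 624.7 -158.3   27.7] ztop 33.0 rect [ 625.2 -159.2   12.7   11.4   87.2]
post scene 48 mean [ 630.4 -160.    27.3] ztop 33.7 rect [ 629.9 -159.6   12.4   10.4   59.6]
carrier top [618.5 -31.3 360.4 107.8 -85.9] 3.4
bench z -1.0
carrier scene [616.  -29.9 361.2 111.7 -85.9] 4.4
bench z -0.1
```

Call:
jog_arm --commands '[{"tx": 0.19,"ty": -0.153,"tz": -0.07,"yaw": -0.0442,"grip": 0},{"tx": 0.19,"ty": -0.153,"tz": -0.07,"yaw": -0.0442,"grip": 0},{"tx": 0.19,"ty": -0.153,"tz": -0.07,"yaw": -0.0442,"grip": 0},{"tx": 0.19,"ty": -0.153,"tz": -0.07,"yaw": -0.0442,"grip": 0},{"tx": 0.19,"ty": -0.153,"tz": -0.07,"yaw": -0.0442,"grip": 0},{"tx": 0.19,"ty": -0.153,"tz": -0.07,"yaw": -0.0442,"grip": 0},{"tx": 0.19,"ty": -0.153,"tz": -0.07,"yaw": -0.0442,"grip": 0},{"tx": 0.19,"ty": -0.153,"tz": -0.07,"yaw": -0.0442,"grip": 0}]' --grip_force 40

```text
time_s: 2.15
tool_pos: [541.6, 332.9, 119.0]
eef_rot: [0.683, 0.731, 0.0, -0.0]
wrist_force: [-0.4, 0.3, 0.0]
finger_gap: 84.9
grip_force: 0.0
```

```bash
cat > w.py <<'E'
from h import *
import sys
# usage: w.py pic x y r zlo zhi
n=sys.argv[1]; x,y,r,zl,zh=map(float,sys.argv[2:7])
s=robot.sense(); im,d=read_camera("wrist"); c=cam("wrist",s); save(n,im)
np.savez("pics/last.npz",im=im,d=d)
P=cloud(c,d,np.ones(d.shape,bool))
p=P[(np.hypot(P[:,0]-x,P[:,1]-y)<r)&(P[:,2]>zl)&(P[:,2]<zh)]
(a,b),(w,h),t=cv2.minAreaRect(p[:,:2].astype(np.float32)); (e,f),q=cv2.minEnclosingCircle(p[:,:2].astype(np.float32))
print(s["tool_pos"].round(1),len(p),"mean",p.mean(0).round(1),"z",np.percentile(p[:,2],[10,50,90]).round(1),"rect",np.round([a,b,w,h,t],1),"circ",np.round([e,f,q],1))
E
python3 w.py w1.png 541 333 45 8 30
```

```text
[541.6 332.9 119. ] 2838 mean [540.9 335.5  19.6] z [17.6 20.2 21.3] rect [540.9 334.2  56.9  56.8  50.3] circ [541.1 334.   29. ]
```

View pics/w1.png

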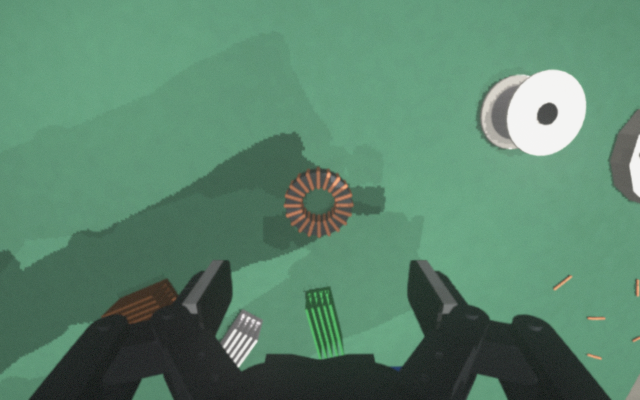

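The wrist view shows the choke at pixel (318,203), between the fingers, which puts it at (541,334). That agrees with the fixed cameras.

Call:
jog_arm --commands '[{"tz": -0.16,"ty": 0.005,"grip": 0},{"tz": -0.16,"grip": 0},{"tz": -0.16,"grip": 0},{"tz": -0.11,"grip": 0},{"grip": 1},{"grip": 1},{"grip": 1},{"grip": 1}]'

```text
$.commands[0]: bad value
```

Call:
jog_arm --commands '[{"tx": 0,"ty": 0.005,"tz": -0.16,"yaw": 0,"grip": 0},{"tx": 0,"ty": 0,"tz": -0.16,"yaw": 0,"grip": 0},{"tx": 0,"ty": 0,"tz": -0.16,"yaw": 0,"grip": 0},{"tx": 0,"ty": 0,"tz": -0.11,"yaw": 0,"grip": 0},{"tx": 0,"ty": 0,"tz": 0,"yaw": 0,"grip": 1},{"tx": 0,"ty": 0,"tz": 0,"yaw": 0,"grip": 1},{"tx": 0,"ty": 0,"tz": 0,"yaw": 0,"grip": 1},{"tx": 0,"ty": 0,"tz": 0,"yaw": 0,"grip": 1}]'

```text
time_s: 3.2
tool_pos: [540.8, 335.1, 2.3]
eef_rot: [0.681, 0.732, 0.001, 0.0]
wrist_force: [0.0, -0.6, 2.5]
finger_gap: 53.8
grip_force: 43.9
```

Call:
jog_arm --commands '[{"tx": 0,"ty": 0,"tz": 0.2,"yaw": 0,"grip": 1},{"tx": 0,"ty": 0,"tz": 0.2,"yaw": 0,"grip": 1},{"tx": 0.036,"ty": -0.206,"tz": 0,"yaw": 0,"grip": 1},{"tx": 0.036,"ty": -0.206,"tz": 0,"yaw": 0,"grip": 1},{"tx": 0.036,"ty": -0.206,"tz": 0,"yaw": 0,"grip": 1},{"tx": 0.036,"ty": -0.206,"tz": 0,"yaw": 0,"grip": 1},{"tx": 0.036,"ty": -0.206,"tz": 0,"yaw": 0,"grip": 1},{"tx": 0.036,"ty": -0.206,"tz": 0,"yaw": 0,"grip": 1}]'

```text
time_s: 4.2
tool_pos: [583.8, 86.2, 81.7]
eef_rot: [0.681, 0.732, 0.0, 0.0]
wrist_force: [-0.2, 0.1, -0.9]
finger_gap: 53.5
grip_force: 43.5
```

Call:
jog_arm --commands '[{"tx": 0.036,"ty": -0.206,"tz": 0,"yaw": 0,"grip": 1},{"tx": 0.036,"ty": -0.206,"tz": 0,"yaw": 0,"grip": 1},{"tx": 0.036,"ty": -0.206,"tz": 0,"yaw": 0,"grip": 1},{"tx": 0.036,"ty": -0.206,"tz": 0,"yaw": 0,"grip": 1},{"tx": 0.036,"ty": -0.206,"tz": 0,"yaw": 0,"grip": 1},{"tx": 0.036,"ty": -0.206,"tz": 0,"yaw": 0,"grip": 1},{"tx": 0,"ty": 0,"tz": 0,"yaw": 0,"grip": 1},{"tx": 0,"ty": 0,"tz": 0,"yaw": 0,"grip": 1}]'

```text
time_s: 5.2
tool_pos: [626.6, -159.1, 81.3]
eef_rot: [0.681, 0.732, 0.0, -0.0]
wrist_force: [-0.2, 1.0, -0.6]
finger_gap: 53.6
grip_force: 43.4
```

```bash
python3 w.py w2.png 627 -159 40 75 115
python3 - <<'E'
from h import *
im=np.load("pics/last.npz")["im"]; save("w2c.png",cv2.resize(im[120:340,180:480],None,fx=2.5,fy=2.5))
E
```

```text
[ 626.6 -159.1   81.3] 11723 mean [ 626.8 -156.4   98.3] z [ 89.6  99.2 103.9] rect [ 623.3 -158.2   58.3   65.9   60.4] circ [ 626.5 -152.8   39.5]
```

View pics/w2c.png

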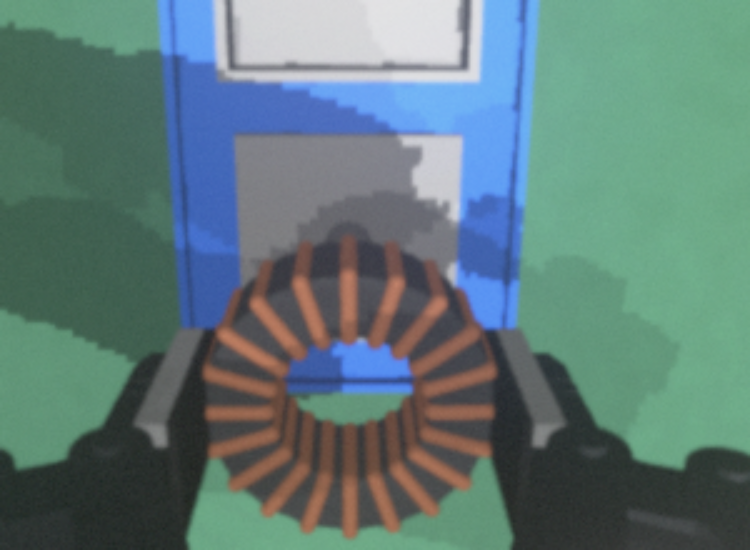

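The choke hangs level between the pads at crop (349,388). The post tip shows just beyond it at crop (348,232), which is full-picture pixel (319,213).

Run:
```python
from h import *
z=np.load("pics/last.npz"); c=cam("wrist")
print("post tip",at_z(c,[[180+348/2.5,120+228/2.5]],33))
P=cloud(c,z["d"],np.ones((400,640),bool)); col=z["im"].astype(int)[z["d"]>0]
m=(col[:,0]-col[:,2]>40)&(np.hypot(P[:,0]-627,P[:,1]+159)<40)&(P[:,2]>92); p=P[m]
print(m.sum(),np.percentile(p[:,2],[5,50,95]),cv2.minEnclosingCircle(p[:,:2].astype(np.float32)))
```

```text
post tip [[ 626.12183193 -145.90473485   33.        ]]
3445 [ 97.33939479  99.80298066 100.80706329] ((626.640625, -159.32679748535156), 29.000104904174805)
```

Run:
```python
from h import *
c=cam("wrist"); f=lambda u,v:[180+u/2.5,120+v/2.5]
print(c[3],at_z(c,[f(235,136),f(462,136)],7).round(1),at_z(c,[f(230,70),f(464,66)],7).round(1),at_z(c,[f(350,388)],7))
z=np.load("pics/last.npz"); P=cloud(c,z["d"],np.ones((400,640),bool))
for r in range(200,224,2):
    i=(slice(r,r+1),slice(319,320)); m=np.zeros((400,640),bool); m[i]=1; print(r,cloud(c,z["d"],m).round(0))
```

```text
[621.52050146 -81.50891134 224.05691393] [[ 592.1 -129.1    7. ]
 [ 657.6 -124.3    7. ]] [[ 590.1 -110.2    7. ]
 [ 655.8 -104.3    7. ]] [[ 631.35291524 -208.83153332    7.        ]]
200 [[ 626. -146.    7.]]
202 [[ 626. -148.    6.]]
204 [[ 626. -149.    6.]]
206 [[ 626. -151.    7.]]
208 [[ 626. -152.    7.]]
210 [[ 626. -152.   13.]]
212 [[ 626. -152.   17.]]
214 [[ 625. -131.   82.]]
216 [[ 625. -131.   85.]]
218 [[ 625. -131.   88.]]
220 [[ 625. -131.   91.]]
222 [[ 625. -131.   94.]]
```

Depth puts the post's side at y=-152, so the post is at about (627,-159) and lies under the choke.

Call:
jog_arm --commands '[{"tx": 0,"ty": 0,"tz": -0.12,"yaw": 0,"grip": 1},{"tx": 0,"ty": 0,"tz": -0.12,"yaw": 0,"grip": 1},{"tx": 0,"ty": 0,"tz": -0.08,"yaw": 0,"grip": 1},{"tx": 0,"ty": 0,"tz": -0.037,"yaw": 0,"grip": 1},{"tx": 0,"ty": 0,"tz": 0,"yaw": 0,"grip": 1}]'

```text
time_s: 5.88
tool_pos: [627.1, -159.1, 10.1]
eef_rot: [0.681, 0.732, 0.0, 0.0]
wrist_force: [0.6, -0.4, 0.0]
finger_gap: 53.3
grip_force: 43.4
```

Call:
jog_arm --commands '[{"tx": 0,"ty": 0,"tz": 0,"yaw": 0,"grip": 0},{"tx": 0,"ty": 0,"tz": 0,"yaw": 0,"grip": 0},{"tx": 0,"ty": 0,"tz": 0.25,"yaw": 0,"grip": 0},{"tx": 0,"ty": 0,"tz": 0.25,"yaw": 0,"grip": 0},{"tx": -0.231,"ty": -0.046,"tz": 0,"yaw": 0.0236,"grip": 0},{"tx": -0.231,"ty": -0.046,"tz": 0,"yaw": 0.0236,"grip": 0},{"tx": -0.231,"ty": -0.046,"tz": 0,"yaw": 0.0236,"grip": 0},{"tx": -0.231,"ty": -0.046,"tz": 0,"yaw": 0.0236,"grip": 0}]'

```text
time_s: 6.88
tool_pos: [440.7, -196.8, 110.3]
eef_rot: [0.565, 0.825, -0.0, 0.001]
wrist_force: [0.5, -1.1, 0.2]
finger_gap: 85.4
grip_force: 0.0
```

```bash
python3 w.py w3.png 442 -196 40 34.5 60
```

```text
[ 440.7 -196.8  110.3] 1852 mean [ 441.9 -195.9   37.8] z [36.9 37.9 38.7] rect [ 442.  -196.6   44.    39.3   21. ] circ [ 442.2 -196.3   24.3]
```

View pics/w3.png

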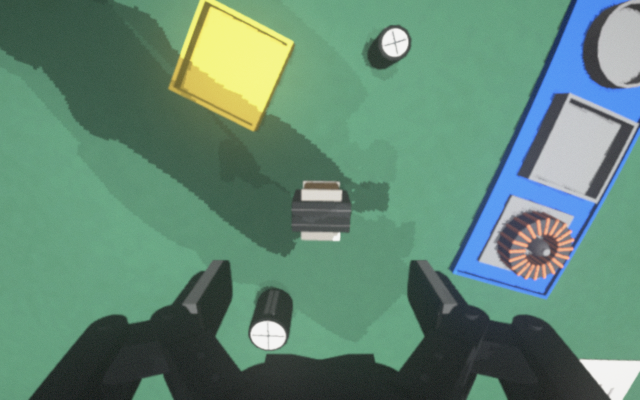

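The wrist view shows the transformer core at (321,212), lined up with the fingers. The choke is on its post at (540,248).

Call:
jog_arm --commands '[{"tx": 0,"ty": 0,"tz": -0.16,"yaw": 0,"grip": 0},{"tx": 0,"ty": 0,"tz": -0.16,"yaw": 0,"grip": 0},{"tx": 0,"ty": 0,"tz": -0.17,"yaw": 0,"grip": 0},{"tx": 0,"ty": 0,"tz": 0,"yaw": 0,"grip": 1},{"tx": 0,"ty": 0,"tz": 0,"yaw": 0,"grip": 1},{"tx": 0,"ty": 0,"tz": 0,"yaw": 0,"grip": 1},{"tx": 0,"ty": 0,"tz": 0,"yaw": 0,"grip": 1},{"tx": 0,"ty": 0,"tz": 0,"yaw": 0,"grip": 1}]' --grip_force 60

```text
time_s: 7.92
tool_pos: [442.8, -196.8, 13.4]
eef_rot: [0.566, 0.825, 0.0, 0.001]
wrist_force: [-1.6, 0.9, 8.1]
finger_gap: 43.0
grip_force: 62.2
```

Call:
jog_arm --commands '[{"tx": 0,"ty": 0,"tz": 0.15,"yaw": 0,"grip": 1},{"tx": 0,"ty": 0,"tz": 0.15,"yaw": 0,"grip": 1},{"tx": 0.179,"ty": 0.122,"tz": 0,"yaw": 0,"grip": 1},{"tx": 0.179,"ty": 0.122,"tz": 0,"yaw": 0,"grip": 1},{"tx": 0.179,"ty": 0.122,"tz": 0,"yaw": 0,"grip": 1},{"tx": 0.179,"ty": 0.122,"tz": 0,"yaw": 0,"grip": 1},{"tx": 0.179,"ty": 0.122,"tz": 0,"yaw": 0,"grip": 1},{"tx": 0,"ty": 0,"tz": 0,"yaw": 0,"grip": 1}]'

```text
time_s: 8.93
tool_pos: [623.7, -70.4, 72.3]
eef_rot: [0.564, 0.826, 0.002, 0.001]
wrist_force: [-0.7, -0.2, -3.0]
finger_gap: 42.3
grip_force: 62.1
```

Call:
jog_arm --commands '[{"tx": -0.005,"ty": -0.01,"tz": -0.1,"yaw": 0,"grip": 1},{"tx": 0,"ty": 0,"tz": -0.1,"yaw": 0,"grip": 1},{"tx": 0,"ty": 0,"tz": -0.055,"yaw": 0,"grip": 1},{"tx": 0,"ty": 0,"tz": 0,"yaw": 0,"grip": 1},{"tx": 0,"ty": 0,"tz": 0,"yaw": 0,"grip": 1}]'

```text
time_s: 9.55
tool_pos: [620.1, -76.7, 21.3]
eef_rot: [0.566, 0.825, 0.0, 0.0]
wrist_force: [0.8, 1.2, -2.1]
finger_gap: 43.1
grip_force: 62.9
```

Call:
jog_arm --commands '[{"tx": 0,"ty": 0,"tz": -0.004,"yaw": 0,"grip": 0},{"tx": 0,"ty": 0,"tz": 0,"yaw": 0,"grip": 0},{"tx": 0,"ty": 0,"tz": 0.25,"yaw": 0,"grip": 0},{"tx": 0,"ty": 0,"tz": 0.25,"yaw": 0,"grip": 0},{"tx": -0.151,"ty": -0.191,"tz": 0,"yaw": 0,"grip": 0},{"tx": -0.151,"ty": -0.191,"tz": 0,"yaw": 0,"grip": 0},{"tx": -0.151,"ty": -0.191,"tz": 0,"yaw": 0,"grip": 0},{"tx": -0.151,"ty": -0.191,"tz": 0,"yaw": 0,"grip": 0}]'

```text
time_s: 10.55
tool_pos: [498.3, -230.4, 120.5]
eef_rot: [0.565, 0.825, 0.0, 0.0]
wrist_force: [1.3, -1.2, 0.2]
finger_gap: 85.5
grip_force: 0.0
```

Call:
jog_arm --commands '[{"tx": -0.151,"ty": -0.191,"tz": 0,"yaw": 0,"grip": 0},{"tx": -0.151,"ty": -0.191,"tz": 0,"yaw": 0,"grip": 0},{"tx": 0,"ty": 0,"tz": 0,"yaw": 0,"grip": 0}]'

```text
time_s: 10.92
tool_pos: [435.5, -309.7, 120.4]
eef_rot: [0.569, 0.823, -0.001, 0.0]
wrist_force: [0.2, -0.1, 0.2]
finger_gap: 85.8
grip_force: 0.0
```

```bash
python3 w.py w4.png 439 -306 30 38 60
```

```text
[ 435.5 -309.7  120.4] 1613 mean [ 437.5 -306.3   45.1] z [44.1 45.4 46.3] rect [ 437.9 -307.3   34.3   34.    67. ] circ [ 438.  -307.4   17.6]
```

View pics/w4.png

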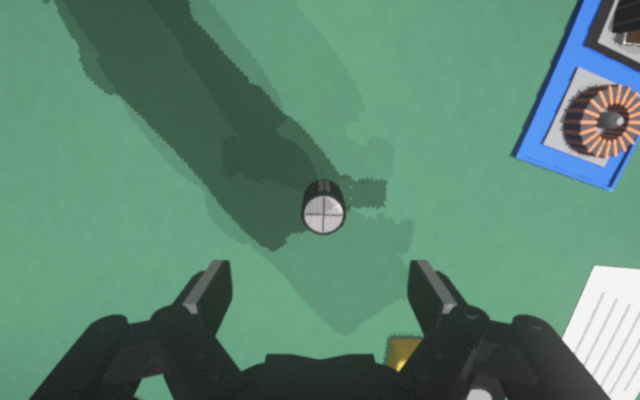

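The capacitor's top is at pixel (323,214), between the fingers, which puts it at (438,-307).

Call:
jog_arm --commands '[{"tx": 0.005,"ty": 0.007,"tz": -0.17,"yaw": 0,"grip": 0},{"tx": 0,"ty": 0,"tz": -0.17,"yaw": 0,"grip": 0},{"tx": 0,"ty": 0,"tz": -0.18,"yaw": 0,"grip": 0},{"tx": 0,"ty": 0,"tz": 0,"yaw": 0,"grip": 1},{"tx": 0,"ty": 0,"tz": 0,"yaw": 0,"grip": 1},{"tx": 0,"ty": 0,"tz": 0,"yaw": 0,"grip": 1},{"tx": 0,"ty": 0,"tz": 0,"yaw": 0,"grip": 1},{"tx": 0,"ty": 0,"tz": 0,"yaw": 0,"grip": 1}]' --grip_force 40

```text
time_s: 11.98
tool_pos: [440.8, -304.6, 17.8]
eef_rot: [0.565, 0.825, 0.0, 0.001]
wrist_force: [0.2, 2.2, 7.2]
finger_gap: 33.9
grip_force: 39.8
```

Call:
jog_arm --commands '[{"tx": 0,"ty": 0,"tz": 0.2,"yaw": 0,"grip": 1},{"tx": 0,"ty": 0,"tz": 0.2,"yaw": 0,"grip": 1},{"tx": 0.109,"ty": 0.197,"tz": 0,"yaw": 0,"grip": 1},{"tx": 0.109,"ty": 0.197,"tz": 0,"yaw": 0,"grip": 1},{"tx": 0.109,"ty": 0.197,"tz": 0,"yaw": 0,"grip": 1},{"tx": 0.109,"ty": 0.197,"tz": 0,"yaw": 0,"grip": 1},{"tx": 0.109,"ty": 0.197,"tz": 0,"yaw": 0,"grip": 1},{"tx": 0.109,"ty": 0.197,"tz": 0,"yaw": 0,"grip": 1}]'

```text
time_s: 12.98
tool_pos: [571.4, -66.6, 97.1]
eef_rot: [0.566, 0.825, 0.0, 0.001]
wrist_force: [0.8, -0.3, -1.2]
finger_gap: 33.8
grip_force: 40.0
```

Call:
jog_arm --commands '[{"tx": 0.109,"ty": 0.197,"tz": 0,"yaw": 0,"grip": 1},{"tx": 0.109,"ty": 0.197,"tz": 0,"yaw": 0,"grip": 1},{"tx": 0,"ty": 0,"tz": 0,"yaw": 0,"grip": 1},{"tx": 0,"ty": 0,"tz": 0,"yaw": 0,"grip": 1}]'

```text
time_s: 13.48
tool_pos: [613.9, 10.5, 96.5]
eef_rot: [0.565, 0.825, -0.0, 0.0]
wrist_force: [-0.2, -0.6, -0.8]
finger_gap: 33.8
grip_force: 40.0
```

Call:
jog_arm --commands '[{"tx": 0.005,"ty": 0.005,"tz": -0.13,"yaw": 0,"grip": 1},{"tx": 0,"ty": 0,"tz": -0.13,"yaw": 0,"grip": 1},{"tx": 0,"ty": 0,"tz": -0.08,"yaw": 0,"grip": 1},{"tx": 0,"ty": 0,"tz": -0.015,"yaw": 0,"grip": 1},{"tx": 0,"ty": 0,"tz": 0,"yaw": 0,"grip": 1},{"tx": 0,"ty": 0,"tz": 0,"yaw": 0,"grip": 1}]'

```text
time_s: 14.22
tool_pos: [615.8, 11.8, 25.9]
eef_rot: [0.566, 0.825, 0.0, 0.001]
wrist_force: [-1.0, 0.7, -0.3]
finger_gap: 33.7
grip_force: 40.0
```

Call:
jog_arm --commands '[{"tx": 0,"ty": 0,"tz": -0.005,"yaw": 0,"grip": 0},{"tx": 0,"ty": 0,"tz": 0,"yaw": 0,"grip": 0},{"tx": 0,"ty": 0,"tz": 0.25,"yaw": 0,"grip": 0},{"tx": 0,"ty": 0,"tz": 0.25,"yaw": 0,"grip": 0},{"tx": -0.123,"ty": 0.14,"tz": 0,"yaw": -0.047,"grip": 0},{"tx": -0.123,"ty": 0.14,"tz": 0,"yaw": -0.047,"grip": 0},{"tx": -0.123,"ty": 0.14,"tz": 0,"yaw": -0.047,"grip": 0},{"tx": -0.123,"ty": 0.14,"tz": 0,"yaw": -0.047,"grip": 0}]'

```text
time_s: 15.22
tool_pos: [516.0, 124.9, 124.3]
eef_rot: [0.783, 0.623, 0.0, -0.0]
wrist_force: [0.8, 1.3, -0.3]
finger_gap: 85.1
grip_force: 0.0
```

Call:
jog_arm --commands '[{"tx": -0.123,"ty": 0.14,"tz": 0,"yaw": -0.047,"grip": 0},{"tx": -0.123,"ty": 0.14,"tz": 0,"yaw": -0.047,"grip": 0},{"tx": 0,"ty": 0,"tz": 0,"yaw": 0,"grip": 0},{"tx": 0,"ty": 0,"tz": 0,"yaw": 0,"grip": 0}]'

```text
time_s: 15.72
tool_pos: [468.0, 179.8, 124.3]
eef_rot: [0.864, 0.503, 0.0, 0.0]
wrist_force: [-0.3, -0.2, 0.9]
finger_gap: 85.5
grip_force: 0.0
```

```bash
python3 w.py w5.png 467.6 180.4 40 20 50
```

```text
[468.  179.8 124.3] 1003 mean [468.8 181.6  29.4] z [28.1 29.9 30.8] rect [467.8 180.   60.1  24.   61. ] circ [468. 180.  32.]
```

View pics/w5.png

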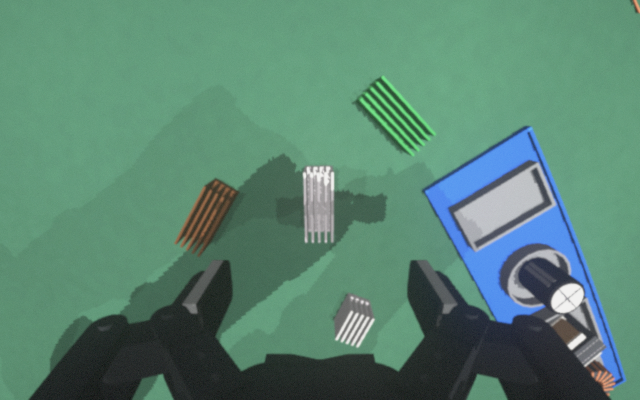

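The silver heatsink is at pixel (318,205), square to the fingers. The brown one is close on the left, so I'll descend with the fingers partly closed.

Call:
jog_arm --commands '[{"tx": 0,"ty": 0,"tz": -0.1,"yaw": 0,"grip": 0.4},{"tx": 0,"ty": 0,"tz": -0.15,"yaw": 0,"grip": 0.4},{"tx": 0,"ty": 0,"tz": -0.15,"yaw": 0,"grip": 0.4},{"tx": 0,"ty": 0,"tz": -0.155,"yaw": 0,"grip": 0.4},{"tx": 0,"ty": 0,"tz": 0,"yaw": 0,"grip": 1},{"tx": 0,"ty": 0,"tz": 0,"yaw": 0,"grip": 1},{"tx": 0,"ty": 0,"tz": 0,"yaw": 0,"grip": 1},{"tx": 0,"ty": 0,"tz": 0,"yaw": 0,"grip": 1}]'

```text
time_s: 16.77
tool_pos: [468.1, 180.2, 14.0]
eef_rot: [0.864, 0.503, 0.001, 0.0]
wrist_force: [-0.2, 0.4, -0.9]
finger_gap: 22.9
grip_force: 41.7
```

Call:
jog_arm --commands '[{"tx": 0,"ty": 0,"tz": 0.17,"yaw": 0,"grip": 1},{"tx": 0,"ty": 0,"tz": 0.18,"yaw": 0,"grip": 1},{"tx": 0.118,"ty": -0.071,"tz": 0,"yaw": -0.0527,"grip": 1},{"tx": 0.118,"ty": -0.071,"tz": 0,"yaw": -0.0527,"grip": 1},{"tx": 0.118,"ty": -0.071,"tz": 0,"yaw": -0.0527,"grip": 1},{"tx": 0.118,"ty": -0.071,"tz": 0,"yaw": -0.0527,"grip": 1},{"tx": 0.118,"ty": -0.071,"tz": 0,"yaw": -0.0527,"grip": 1},{"tx": 0.118,"ty": -0.071,"tz": 0,"yaw": -0.0527,"grip": 1}]'

```text
time_s: 17.77
tool_pos: [609.9, 94.7, 83.6]
eef_rot: [1.0, 0.028, 0.0, -0.0]
wrist_force: [0.1, 0.5, -0.6]
finger_gap: 22.9
grip_force: 41.7
```

Call:
jog_arm --commands '[{"tx": 0,"ty": 0,"tz": 0,"yaw": 0,"grip": 1},{"tx": 0,"ty": 0,"tz": 0,"yaw": 0,"grip": 1}]'

```text
time_s: 18.02
tool_pos: [608.4, 95.4, 83.1]
eef_rot: [1.0, 0.031, -0.0, -0.0]
wrist_force: [-0.5, -0.4, -1.4]
finger_gap: 23.2
grip_force: 41.8
```

Call:
jog_arm --commands '[{"tx": 0,"ty": 0,"tz": -0.13,"yaw": 0,"grip": 1},{"tx": 0,"ty": 0,"tz": -0.12,"yaw": 0,"grip": 1},{"tx": 0,"ty": 0,"tz": -0.055,"yaw": 0,"grip": 1},{"tx": 0,"ty": 0,"tz": 0,"yaw": 0,"grip": 1},{"tx": 0,"ty": 0,"tz": 0,"yaw": 0,"grip": 1}]'

```text
time_s: 18.65
tool_pos: [609.5, 94.9, 23.0]
eef_rot: [1.0, 0.03, 0.001, -0.0]
wrist_force: [-0.7, -0.2, -1.1]
finger_gap: 22.6
grip_force: 41.8
```

Call:
jog_arm --commands '[{"tx": 0,"ty": 0,"tz": -0.009,"yaw": 0,"grip": 1},{"tx": 0,"ty": 0,"tz": 0,"yaw": 0,"grip": 0.45},{"tx": 0,"ty": 0,"tz": 0,"yaw": 0,"grip": 0.45},{"tx": 0,"ty": 0,"tz": 0.2,"yaw": 0,"grip": 0.45},{"tx": 0,"ty": 0,"tz": 0.25,"yaw": 0,"grip": 0.45},{"tx": -0.2,"ty": 0.2,"tz": 0.2,"yaw": 0,"grip": 0.45},{"tx": -0.2,"ty": 0.2,"tz": 0.2,"yaw": 0,"grip": 0.45},{"tx": 0,"ty": 0.2,"tz": 0,"yaw": 0,"grip": 0.45}]'

```text
time_s: 19.65
tool_pos: [536.3, 207.8, 185.9]
eef_rot: [1.0, 0.03, 0.002, -0.001]
wrist_force: [0.7, 0.6, 0.5]
finger_gap: 46.7
grip_force: 0.0
```

```bash
python3 - <<'E'
from h import *
for n in("top","scene"):
    im,d=read_camera(n); save(n+"1.png",im); np.savez(f"pics/{n}0.npz",im=im,d=d)
    if n=="scene": save("s1c.png",cv2.resize(im[110:330,140:480],None,fx=2.35,fy=2.35))
E
sed -i 's/("bigcap",442,-303/("bigcap",615,10/; s/("longhs",474,176/("longhs",609,95/; s/("trafo",447,-194/("trafo",621,-75/; s/("choke",542,332,12/("choke",627,-159,20/' m.py; python3 m.py | head -12
```

```text
bigcap top 176 mean [615.   10.5  50.5] ztop 53.4 rect [615.5  10.8  33.6  33.4 -72.1]
bigcap scene 225 mean [621.1   8.6  50.6] ztop 54.3 rect [619.1  10.1  35.   33.6 -57.1]
longhs top 166 mean [609.6  95.7  32.9] ztop 38.6 rect [612.   92.1  66.   42.5  16.2]
longhs scene 352 mean [613.3  93.8  32.8] ztop 38.1 rect [608.2  94.9  68.9  25.7   3. ]
trafo top 276 mean [618.9 -75.2  42.3] ztop 46.2 rect [619.5 -75.6  44.   40.8  20.1]
trafo scene 359 mean [623.3 -77.1  42.8] ztop 46.2 rect [620.8 -75.6  45.4  42.4  24.3]
choke top 357 mean [ 626.4 -159.4   26. ] ztop 29.5 rect [ 626.8 -159.7   55.9   55.8   36. ]
choke scene 496 mean [ 630.3 -160.6   26.7] ztop 29.4 rect [ 628.9 -159.9   57.1   55.2  -26.8]
slim top 68 mean [441.3 -69.7  44.3] ztop 47.0 rect [441.2 -69.8  19.   19.    1.2]
slim scene 73 mean [445.8 -70.9  44.1] ztop 46.7 rect [444.  -70.6  20.7  20.5  62.4]
short top 67 mean [437.   59.6  28.8] ztop 31.9 rect [437.   59.3  34.7  24.2  39.1]
short scene 161 mean [440.4  58.8  27.8] ztop 30.8 rect [439.1  59.6  36.1  26.8  36.4]
```

View pics/s1c.png

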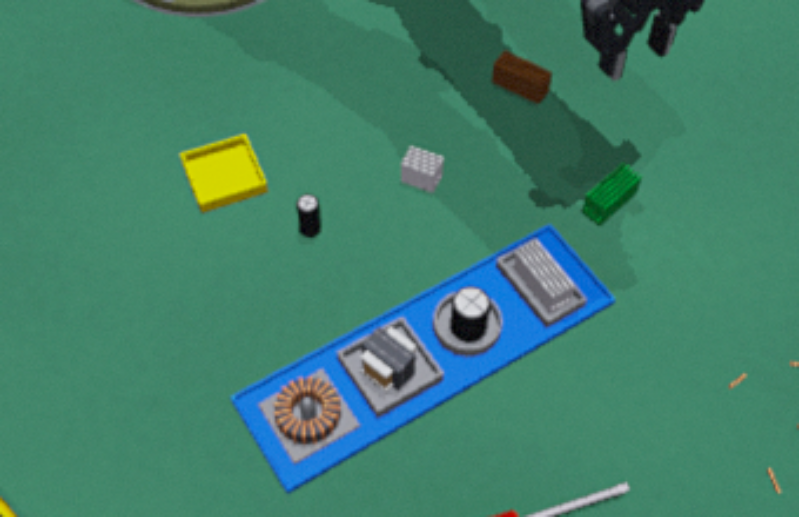

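All four parts are seated in their inserts, with tops at about 52, 37, 45 and 27 mm as expected. Both look-alikes are unmoved.

```bash
python3 -c "
from h import *
print(hand_in())"
```

```text
the job is handed in; nothing more can be done
None
```

I handed the job in at about 20 s of the allowed 88. The cameras showed all four parts seated in their own places, let go, with both look-alikes unmoved; `hand_in()` gave no verdict.

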